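# Draw a plug gauge half out of a bearing block under a hold-down height gauge

### The arm

A 7-joint arm with a two-finger parallel gripper is mounted at the origin on the work surface. World frame = base frame: x ahead of the robot, y to its left, z up, the work surface at z = 0. Lengths are in m, angles in rad, forces in N, time in s.
With the tool pointing down it reaches from about 0.4 to 0.875 m from the base axis. Payload 19.3 kg.
Tool frame: the origin (TCP) lies on the centre line of the jaws, within the pads' length; the fingertips stand 14 mm ahead of it and the grasp point (between the pads) lies 5 mm behind it (bot.tip_extent is the distance from the TCP to the fingertips, in m); z points along the fingers, y is the line along which they close (so a half turn about z gives the same grasp; the last joint's range is limited). The gripper opens to 85 mm and grips with 20 to 120 N. Pads are 22 mm wide; open, the fingers measure 114 mm over their backs; the gripper's body (76 mm by 85 mm) begins 54 mm behind the grasp point. The pads swing forward as they close: fully open they stand 13 mm farther back than shut.
Start: joints at [-1.364, 0.521, -0.036, 1.599, 0.021, 1.021, -0.113], TCP at [0.171, 0.601, 0.218] pointing down, gripper open.
Joint ranges: [-2.91, 2.91], [-0.3, 2.13], [-1.5, 1.42], [0.17, 2.43], [-1.26, 4.41], [0.16, 1.93], [-2.52, 2.52]. Speed limits (rad/s): [1.89, 1.89, 2.39, 2.39, 3.01, 3.01, 3.01].

### API

Orientations are given as [roll, pitch, yaw] about the fixed x, y, z axes, in that order (R = Rz(yaw) Ry(pitch) Rx(roll)).
In Python, from workcell import monitor, grab_frame, camera_model, bot gives the robot as it stands.
- The arm moves only by the tool move_arm, never from a script. Its argument "moves" is a list of rows, each a list of 4 numbers: the shift along the world's x, y, z in mm, then the turn about the world's z in rad. A call has 1 to 12 rows; each row is the pose to reach, as a shift and turn from the pose commanded when the call began; what a row does not reach only later rows make up. A row lasts 1/8 s, in which the tool goes at most 62.5 mm and 10.7 degrees, less where a joint would pass 70% of its speed; a pose out of reach is approached as far as the arm can. A call with a gripper value outside its range is refused whole. "gripper" is the opening, from 0 (shut) to 1 (fully open), set as the call begins (left out, the last holds). The fingers move at their own pace and stop on an object; "newtons" is the grip in N (left out, the last holds). Time passes only in rows, so rows that repeat a pose let the fingers close. It gives the time, the measured TCP pose, the force, the opening and the grip force at its end, in the units of the state.
- monitor.observe(): the state, without advancing time (a new reading comes with each control period).
- grab_frame(name): name is "scene" or "side" or "wrist"; returns the picture (480x640x3 uint8, blue, green, red); there is no depth.
- camera_model(name): a dict with "vfov" (degrees; the focal length in pixels is half the picture's height over the tangent of half this angle, whatever the lens; pixels are square), "cx", "cy" (the principal point, pixels), "R" (3x3) and "t" (3): a world point X has camera coordinates R X + t; the wrist camera has in their place "T_tool_cam" (4x4, takes a point from camera to tool coordinates, whose origin is the TCP and whose axes are the flange's). Camera axes: x right, y down, z forward; pixel columns grow to the right and rows downward; lengths in m; the calibration is good to about 2 mm. The wrist camera is an equidistant fisheye: a pixel r from the principal point sees the ray r / f radians off the axis. A picture is of the moment at which its call begins: read the wrist's pose just before it. camera_model takes no time and is no camera call.
- bot.job_done(): hands the job in; it is judged then, once.
The state is a dict: "clock": time; "qpos": joint angles; "qd": joint speeds; "joint_efforts": joint torques, N m; "position": TCP position; "tool_rot": TCP orientation; "force": force on the tool from outside, world axes, zero at the start; "moment": the same for the moment, N m; "grip_width": finger opening in m; "finger_force": force on a finger pad.
Only numpy, scipy, OpenCV 4.12 (cv2) and the standard library are available. Lean on these libraries where they do the work, as an engineer would, in place of code of your own. Each camera call takes 0.05 s, during which the arm holds its last target. There are 200 camera calls.

### The job

Check the bearing bore of the aluminium block on the grey fixture: press the red button of the height gauge straight down until its sprung foot stands on the block's copper spot and is pushed in about half of its travel, and leave the gauge like that. Then take the blue plug gauge by its handle and draw it gently straight up out of the bore, without letting it bind or lifting the block, until its green band is in full view but the red band below it is still hidden in the bore. Finish holding it still there in the gripper; leave the block where it is and everything else on the bench alone.

Things in the scene. Friction and masses are not known exactly. Their poses are not given: they have to be found in the camera images.
- fixture: Fixed grey board, 150 (x) x 280 (y) x 12 mm, on the 2 mm mat. Origin: centre of its underside; z up, y along its length. A steel column (18 mm thick, top 160 mm above the origin) stands at y = +105 mm; on it runs the gauge's blue carriage, its arm reaching to -y: gauge foot and red button lie at x = 0, y = +50 mm. The block lies on the board, turned about like it.
- block: Loose aluminium block, 0.75 kg. Origin: centre of underside; z up, y nearly along the fixture's y. Base plate 76 (x) x 166 (y, -87 to +79) x 16 mm; square tower 56 x 56 mm at y = -55 mm, top at 80 mm, with an upright bore 17 mm wide, 64 mm deep; fins beside the tower up to 36 mm high; copper spot on the flat end at y = +50 mm.
- bore_mouth (a point): Centre of the bore's mouth on the flat top of the block's tower, z up along the bore.
- pad (a point): Centre of the copper spot (32 mm across) on top of the block's base plate, where the gauge foot comes down.
- plug: Loose plug gauge, 0.11 to 0.22 kg, standing in the bore, handle resting on the tower. Origin: centre of the shank's lower end; z up its axis. Steel shank 16 mm thick, 62 mm long; blue round handle with black rings, 24 mm thick, 45 mm tall. Green band 22 to 30 mm and red band 46 to 54 mm below the handle, both hidden in the bore at first. Let go, it drops back.
- plug_seat (a point): Point on the plug's axis at the underside of its handle, 62 mm above its origin; its height above bore_mouth is how far the plug is drawn out (0 when fully in, green band fully out at 30 mm, red band begins to show at 46 mm).
- plug_grip (a point): Point on the plug's axis 24 mm above the handle's underside: where to grip it.
- button_top (a point): Centre of the top of the gauge's round red button, 34 mm in diameter, straight above the gauge foot; it moves with the carriage. Clear from above.
- foot_sole (a point): Centre of the underside of the gauge's steel foot (20 mm in diameter, on an orange stem); it moves down with the carriage.
- slide (a joint): How far the gauge carriage has been lowered, m, 0 (raised) to 0.054. Friction holds it wherever it is left; it takes about 7 N to push it down, up to 11 N with the foot pressed in.
- foot (a joint): Reading of the gauge: how far the sprung foot is pushed up into its holder, m; 0 hanging free, 0.020 fully in; the soft spring pushes with 1 to 4 N. While the foot is on the block it grows as much as the carriage is lowered.
- spudger: Bystander: flat blue prying tool, 140 x 14 x 6 mm, lying on the mat on the robot's side of the fixture. Origin: middle of its underside.
- driver: Bystander: screwdriver with blue handle, 150 mm long, lying on the robot's side of the fixture.
- syringe: Bystander: closed clear syringe, 120 mm long, 24 mm high, lying beyond the fixture.
- tray: Bystander: black parts tray, 80 x 130 x 18 mm, beyond the fixture.
- jar: Bystander: turquoise jar, 54 mm in diameter, 90 mm tall, beside the fixture's -y end. Origin: centre of its underside.
- flask: Bystander: white bottle with yellow cap, 56 mm in diameter, 150 mm tall, beside the fixture's +y end. Origin: centre of its underside.
Things that resemble listed ones, but are neither listed nor needed, are in the scene too. What is shaped like the plug but turquoise or yellow is not meant. What is shaped like the block but pink is not meant.

How it is judged:
On the way, in this order (a step that is already met when the one before it is completed fails the run):
1. the gauge foot stands on the block, pushed in about half (5 to 15 mm of 20), with the plug still fully in and untouched (value of joint foot between 0.005 and 0.015 m and z of plug_seat in the frame of bore_mouth below 0.005 m and horizontal distance between foot_sole and pad below 0.016 m and contact force between the arm and plug below 0.5 N), for 0.3 s.
2. the plug is being drawn by the fingers, the gauge left as set (value of joint foot between 0.005 and 0.015 m and z of plug_seat in the frame of bore_mouth between 0.012 and 0.03 m and contact force between the fingers and plug above 1 N), for 0.04 s.
At the end, for the whole second after the job is handed in: Fingers hold the plug still, drawn out 29 to 47 mm, within 0.06 rad and 4 mm of the bore axis, under 10 N between plug and block; block flat, untouched by the robot, within 12 mm of its start; gauge foot on the copper spot (within 22 mm), pushed in 5 to 15 mm (value of joint foot between 0.005 and 0.015 m and z of plug_seat in the frame of bore_mouth between 0.029 and 0.047 m and contact force between the fingers and plug above 2 N and contact force between plug and block below 10 N and contact force between the arm and block below 0.5 N and angle between the z axis of plug and the z axis of block, either way round below 0.06 rad and horizontal distance between plug_seat and bore_mouth below 0.004 m and linear speed of plug below 0.02 m/s and horizontal distance between foot_sole and pad below 0.022 m and distance of block from where it was at the start of the episode below 0.012 m and angle between block's own z axis and vertical below 0.03 rad); the arm keeps its last pose, push and grip.
It fails at once if the plug is drawn far out of the bore (over 55 mm) (z of plug_seat in the frame of bore_mouth above 0.055 m).
It fails at once if the plug binds or is forced in the bore (over 25 N between plug and block) (contact force between plug and block above 25 N).
It fails at once if the block is lifted, tipped or shoved more than 15 mm (distance of block from where it was at the start of the episode above 0.015 m or angle between block's own z axis and vertical above 0.06 rad).
It fails at once if a bystander is shifted by more than 30 mm (distance of any of spudger, driver, syringe, tray, jar, flask from where it was at the start of the episode above 0.03 m).
It also fails if it takes over 42 s, if anything falls off the work surface, if the arm or the gripper's body presses on something with over 40 N, if the wrist force passes 120 N, or if a joint passes its speed limit or range.

## Working session

There is one attempt and no reset: what is moved stays moved. The work goes in short steps, Python scripts to look and compute and a tool call to move; the robot and the scene stay as the last step left them, time stands still between calls to the robot, and variables do not carry over. Pictures are saved under pics/ and viewed, at most 10 in all, crops included, and the job is handed in when it is done.

Besides the shell and the picture viewer there is one more tool, called after "Emit:" by a JSON object that holds its "method" and its "body", one argument or row to a line. move_arm: Moves the arm, as the interface text tells. Its arguments: {"type":"object","properties":{"moves":{"type":"array","items":{"type":"array","items":{"type":"number"}}},"gripper":{"type":"number"},"newtons":{"type":"number"}},"required":["moves"]}

```bash
mkdir -p pics; ls
cat > h.py <<'E'
import numpy as np, cv2
from workcell import monitor, grab_frame, camera_model, bot
def ray(name,u,v):
    c=camera_model(name); f=240/np.tan(np.radians(c["vfov"])/2)
    R=np.array(c["R"]); t=np.array(c["t"])
    d=R.T@np.array([(u-c["cx"])/f,(v-c["cy"])/f,1]); return -R.T@t, d/np.linalg.norm(d)
def onplane(name,u,v,z):
    o,d=ray(name,u,v); return o+d*(z-o[2])/d[2]
def proj(name,X):
    c=camera_model(name); f=240/np.tan(np.radians(c["vfov"])/2)
    p=np.array(c["R"])@np.array(X)+np.array(c["t"]); return np.array([c["cx"]+f*p[0]/p[2],c["cy"]+f*p[1]/p[2]])
def tri(a,b):
    (o1,d1),(o2,d2)=ray(*a),ray(*b)
    s=np.linalg.lstsq(np.c_[d1,-d2],o2-o1,rcond=None)[0]
    p,q=o1+s[0]*d1,o2+s[1]*d2; return (p+q)/2,np.linalg.norm(p-q)
E
python3 - <<'E'
from h import *
np.set_printoptions(precision=3,suppress=True)
for n in("scene","side"):
    cv2.imwrite(f"pics/{n}0.png",grab_frame(n)); c=camera_model(n); print(n,c["vfov"],c["cx"],c["cy"],ray(n,320,240))
s=monitor.observe(); print(s["clock"],s["position"],s["tool_rot"],s["force"],s["grip_width"])
E
```

```text
pics
scene 48.90173267991895 320.8224442948033 241.17425067953025 (array([1.21 , 0.243, 0.945]), array([-0.612, -0.154, -0.775]))
side 53.2292876646419 306.72585370552764 241.0622675587955 (array([ 0.359, -0.43 ,  0.747]), array([ 0.277,  0.597, -0.753]))
0.1 [0.171 0.601 0.218] [-3.141  0.     2.865] [-0.025  0.3   -0.899] 0.08518986810750095
```

View pics/scene0.png

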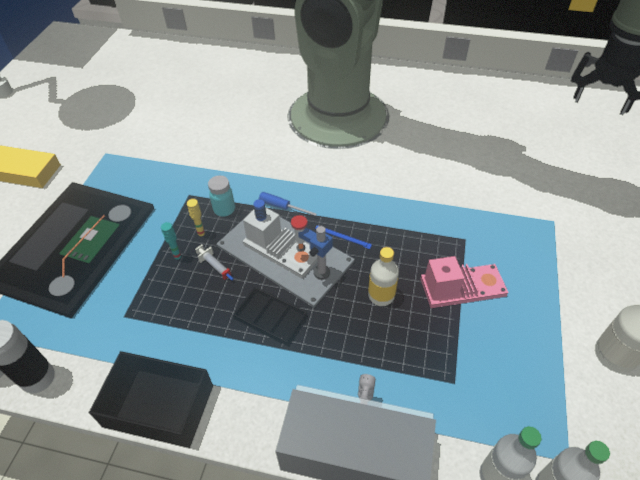

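View pics/side0.png

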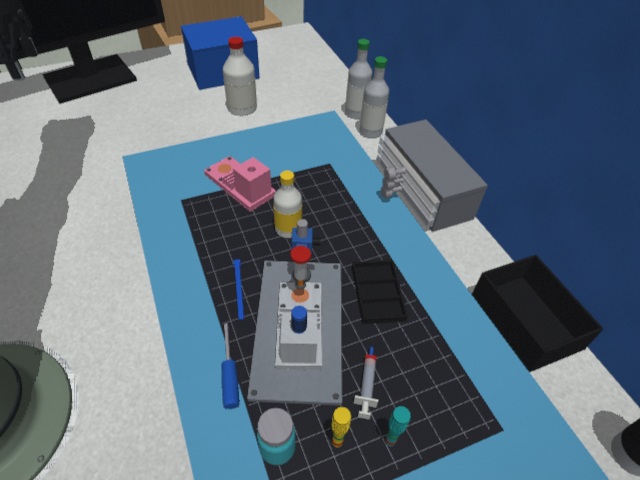

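The scene view shows the grey fixture around (290,260). The blue plug is on the tower at (260,210), the red button at (299,222), and the pink decoy block at (465,282). The side view shows the same: blue plug (299,320), red button (300,255), board corners about (265,265), (340,265), (250,398) and (342,400).

Plug candidates in the scene view are blue (260,210), yellow (195,212) and turquoise (170,238). The blue one in the aluminium tower fits the description. I'll confirm it in one crop.

Run:
```python
from h import *
np.set_printoptions(precision=4,suppress=True)
out=[]
P={}
for n,(x0,y0,x1,y1) in (("scene",(210,185,360,310)),("side",(240,225,350,410))):
    im=cv2.imread(f"pics/{n}0.png"); hsv=cv2.cvtColor(im,cv2.COLOR_BGR2HSV)
    c=im[y0:y1,x0:x1]; k=590/c.shape[0] if n=="side" else 440/c.shape[1]
    c=cv2.resize(c,None,fx=k,fy=k,interpolation=cv2.INTER_CUBIC)
    out.append(np.pad(c,((0,600-c.shape[0]),(0,0),(0,0))))
    print(n,"scale",k)
    for nm,lo,hi in (("blue",(105,120,40),(130,255,255)),("red",(0,150,90),(6,255,255)),("red2",(172,120,60),(180,255,255)),("orange",(7,110,120),(16,255,255))):
        m=cv2.inRange(hsv,lo,hi); mm=np.zeros_like(m); mm[y0:y1,x0:x1]=m[y0:y1,x0:x1]
        N,l,s,ce=cv2.connectedComponentsWithStats(mm)
        for i in range(1,N):
            if s[i,4]>25: print(nm,s[i],ce[i])
cv2.imwrite("pics/crop.png",np.hstack(out)[:,:800])
```

```text
scene scale 2.933333333333333
blue [253 192  36  16 336] [269.6964 200.2054]
blue [326 228  34  17 155] [342.671  235.8968]
blue [303 230  29  19 192] [316.2188 238.8073]
red [292 217  14  10  84] [298.6429 221.7143]
orange [295 252  13  10  69] [299.7391 255.7971]
side scale 3.189189189189189
blue [291 228  22  23 291] [302.1684 238.5567]
blue [240 259   5  61 145] [241.0345 297.9862]
blue [292 306  15  27 343] [298.898  318.6297]
red [290 246  21  17 273] [300.2198 254.3883]
orange [292 290  17  12 123] [300.3171 296.4797]
```

View pics/crop.png

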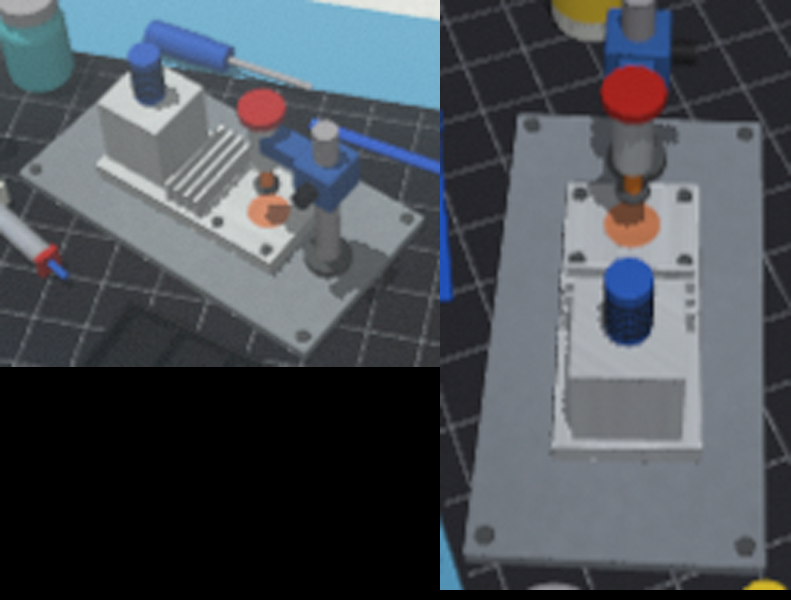

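The crop confirms the blue plug in the aluminium tower. Its top centre is at crop (145,50) and (629,279). The button top is at crop (260,106) and (634,91), and the copper spot is below it.

Run:
```python
from h import *
np.set_printoptions(precision=4,suppress=True)
S=lambda x,y:("scene",210+x/2.9333,185+y/2.9333)
D=lambda x,y:("side",240+(x-440)/3.18919,225+y/3.18919)
print("plugtop",tri(S(145,50),D(629,279)), onplane(*S(145,50),.139),onplane(*D(629,279),.139))
print("button",tri(S(260,105),D(634,91)))
print("pad",tri(S(269,211),D(632,225)),onplane(*D(632,225),.03),onplane(*S(269,211),.03))
print("foot",tri(S(266,186),D(632,192)))
for nm,f in(("board",[D(532,124),D(745,133),D(484,535),D(745,545)]),):
    print(nm,*[onplane(*p,.014)[:2] for p in f])
print("boardS",*[onplane(*S(*p),.014)[:2] for p in((36,170),(303,336),(407,218))])
q=[onplane(*D(*p),.094)[:2] for p in((569,379),(685,379))];print("tower edge",q)
q=[onplane(*S(*p),.094)[:2] for p in((100,100),(154,129),(205,92))];print("tower S",q)
```

```text
plugtop (array([ 0.4993, -0.0668,  0.137 ]), np.float64(0.002919224835747348)) [ 0.4998 -0.0652  0.139 ] [ 0.4997 -0.0693  0.139 ]
button (array([0.5401, 0.0302, 0.1469]), np.float64(0.000690978734269314))
pad (array([0.5398, 0.0309, 0.0266]), np.float64(0.0009962697120649063)) [0.5392 0.0283 0.03  ] [0.5418 0.032  0.03  ]
foot (array([0.5402, 0.0308, 0.0579]), np.float64(0.0004270552248327171))
board [0.5129 0.1295] [0.6316 0.077 ] [ 0.4078 -0.1088] [ 0.527  -0.1604]
boardS [ 0.5296 -0.1582] [0.6334 0.0794] [0.5146 0.1316]
tower edge [array([ 0.4634, -0.0846]), array([ 0.5151, -0.1044])]
tower S [array([ 0.5154, -0.0999]), array([ 0.5339, -0.0529]), array([ 0.4916, -0.0265])]
```

Everything agrees with the given sizes:
- Plug–button spacing is 105 mm.
- The board's y axis lies at about 66.5° in the world.
- Plug axis ≈ (0.4997, −0.067); button ≈ (0.540, 0.030, 0.147).

I'll hover over the button with the gripper shut.

Emit:
{"method": "move_arm", "body": {
  "moves": [
    [34, -52, 0, 0],
    [68, -104, 0, 0],
    [101, -156, 0, 0],
    [135, -208, 0, 0],
    [168, -260, 0, 0],
    [201, -311, 0, 0],
    [235, -363, 0, 0],
    [268, -415, 0, 0],
    [302, -467, 0, 0],
    [335, -519, 0, 0],
    [369, -571, 0, 0],
    [369, -571, 0, 0]
  ],
  "gripper": 0
}}

```text
clock: 1.6
position: [0.5411, 0.0255, 0.218]
tool_rot: [-3.14, 0.001, 2.858]
force: [-0.5, 0.7, -0.4]
grip_width: -0.0001
finger_force: 0.0
```

Run:
```python
from h import *
np.set_printoptions(precision=4,suppress=True)
s=monitor.observe(); print(s["clock"],s["position"],s["tool_rot"],s["force"],s["grip_width"],s["qpos"],bot.tip_extent)
print(camera_model("wrist"))
cv2.imwrite("pics/wrist1.png",grab_frame("wrist"))
```

```text
1.6 [0.5411 0.0255 0.218 ] [-3.1399  0.0005  2.8585] [-0.4756  0.7394 -0.3501] -6.336994559164666e-05 [-0.2963  0.3951  0.1842  1.8292 -0.0861  0.9254  1.2135] 0.014
{'vfov': 65.70646984690485, 'cx': 321.94287271904705, 'cy': 243.23521995079597, 'T_tool_cam': array([[-0.0001, -0.9512, -0.3087,  0.079 ],
       [ 1.    , -0.0002,  0.0002, -0.0008],
       [-0.0003, -0.3087,  0.9512, -0.1566],
       [ 0.    ,  0.    ,  0.    ,  1.    ]])}
```

View pics/wrist1.png

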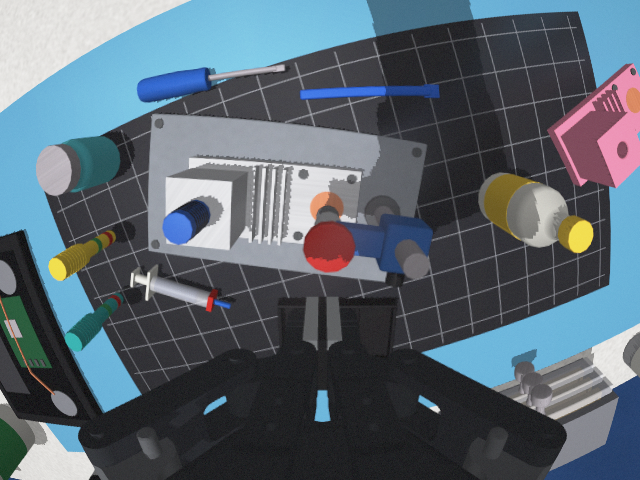

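The wrist view shows the blue plug top at (183,227), the red button at (329,246) and the copper spot at (326,207), with the shut fingers at (322,300). I'll cast rays from it to refine the points.

```bash
cat >> h.py <<'E'
from scipy.spatial.transform import Rotation as Ro
def wray(s,u,v):
    c=camera_model("wrist"); f=240/np.tan(np.radians(c["vfov"])/2); T=np.array(c["T_tool_cam"])
    a=np.array([u-c["cx"],v-c["cy"]]); r=np.hypot(*a); th=r/f
    d=np.r_[np.sin(th)*a/r,np.cos(th)]; W=Ro.from_euler("xyz",s["tool_rot"]).as_matrix()
    return np.array(s["position"])+W@T[:3,3], W@T[:3,:3]@d
def wplane(s,u,v,z):
    o,d=wray(s,u,v); return o+d*(z-o[2])/d[2]
E
python3 - <<'E'
from h import *
np.set_printoptions(precision=4,suppress=True)
s=monitor.observe(); im=grab_frame("wrist")
hsv=cv2.cvtColor(im,cv2.COLOR_BGR2HSV)
print(s["clock"],s["position"],s["force"])
def show(nm,lo,hi,z,box):
    m=cv2.inRange(hsv,lo,hi); k=np.zeros_like(m); x0,y0,x1,y1=box; k[y0:y1,x0:x1]=m[y0:y1,x0:x1]
    cs=max(cv2.findContours(k,0,2)[0],key=cv2.contourArea); e=cv2.fitEllipse(cs)
    print(nm,e,cv2.contourArea(cs),wplane(s,*e[0],z))
show("button",(0,140,60),(7,255,255),.147,(290,200,370,285))
show("plugtop",(105,170,150),(125,255,255),.139,(150,190,225,255))
print("pluptop manual",wplane(s,183,227,.139))
for p in((159,124),(417,153),(155,244)): print("screw",wplane(s,*p,.014))
for p in((166,178),(166,245),(232,248)): print("tower",wplane(s,*p,.094))
cv2.imwrite("pics/w2.png",cv2.resize(im[150:300,140:440],None,fx=2.6,fy=2.6,interpolation=2))
E
```

```text
1.65 [0.5401 0.0282 0.2179] [-0.1598  0.6977  0.1737]
button ((324.5689697265625, 249.7257843017578), (47.49826431274414, 49.32734680175781), 136.98388671875) 1838.5 [0.5396 0.0293 0.147 ]
plugtop ((171.78805541992188, 228.40110778808594), (20.058937072753906, 27.860246658325195), 0.5514445900917053) 127.5 [ 0.498  -0.0693  0.139 ]
pluptop manual [ 0.4996 -0.0606  0.139 ]
screw [ 0.408 -0.107  0.014]
screw [0.5125 0.1326 0.014 ]
screw [ 0.5265 -0.1591  0.014 ]
tower [ 0.4637 -0.0811  0.094 ]
tower [ 0.5164 -0.103   0.094 ]
tower [ 0.535  -0.0473  0.094 ]
```

View pics/w2.png

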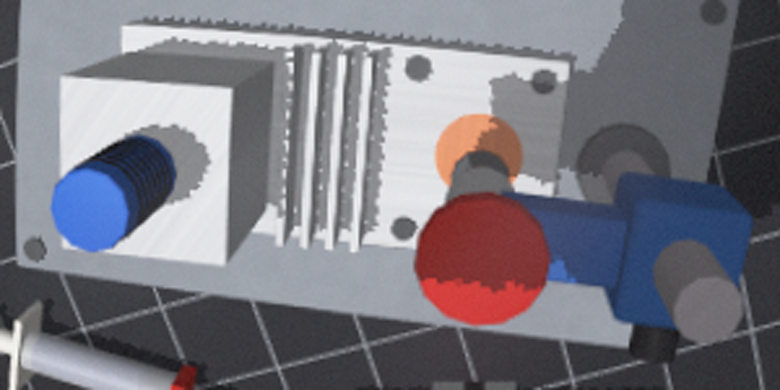

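The crop shows the plug top at about wrist pixel (176,230) and the button centre at (324.6,249.7). That puts the button at (0.5396, 0.0293), which agrees with the triangulation. I'll descend onto it.

Emit:
{"method": "move_arm", "body": {
  "moves": [
    [0, 0, -20, 0],
    [0, 0, -40, 0],
    [0, 0, -50, 0],
    [0, 0, -54, 0],
    [0, 0, -58, 0],
    [0, 0, -62, 0],
    [0, 0, -66, 0],
    [0, 0, -70, 0],
    [0, 0, -74, 0],
    [0, 0, -78, 0],
    [0, 0, -78, 0],
    [0, 0, -78, 0]
  ]
}}

```text
clock: 3.2
position: [0.5399, 0.0302, 0.1405]
tool_rot: [3.142, 0.0, 2.865]
force: [-1.1, 0.1, 0.6]
grip_width: 0.0003
finger_force: 0.0
```

Run:
```python
from h import *
np.set_printoptions(precision=4,suppress=True)
s=monitor.observe();print(s["clock"],s["position"],s["force"])
a=grab_frame("scene")[170:320,200:370]; b=grab_frame("side")[220:350,230:370]
cv2.imwrite("pics/p3.png",np.hstack([cv2.resize(a,(453,400),interpolation=2),cv2.resize(b,(340,400) ,interpolation=2)]))
```

```text
3.2 [0.5399 0.0302 0.1405] [-1.1175  0.0817  0.6358]
```

View pics/p3.png

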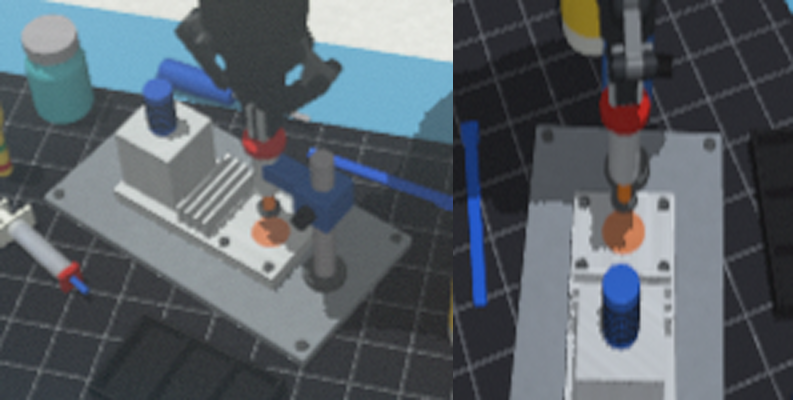

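The picture shows the fingers on the button, with the foot (dark disc at crop (268,210) / (624,205)) still above the copper spot. I'll measure the carriage travel.

Run:
```python
from h import *
np.set_printoptions(precision=4,suppress=True)
S=lambda x,y:("scene",200+x/2.665,170+y/2.667)
D=lambda x,y:("side",230+(x-453)/2.4286,220+y/3.0769)
print("foot",tri(S(268,210),D(624,205)))
print("buttonbottom-ish",tri(S(265,141),D(625,112)))
# project stem line predictions: bottom of foot at heights
for z in(.03,.04,.05,.06): print(z,proj("scene",[.540,.030,z]),proj("side",[.540,.030,z]))
print("foot px",S(268,210),D(624,205))
# red mask bounds now
for n,box in(("scene",(280,200,320,240)),("side",(280,235,320,280))):
    for f in(0,1):
        im=cv2.imread(f"pics/{n}0.png") if f==0 else grab_frame(n)
        h=cv2.cvtColor(im,cv2.COLOR_BGR2HSV); x0,y0,x1,y1=box
        m=cv2.inRange(h,(0,140,60),(8,255,255))[y0:y1,x0:x1]; ys,xs=np.where(m); print(n,f,xs.min()+x0,xs.max()+x0,ys.min()+y0,ys.max()+y0)
for z in(.147,.127): print(z,proj("scene",[.540,.030,z]),proj("side",[.540,.030,z]))
```

```text
foot (array([0.5398, 0.0299, 0.0555]), np.float64(0.000613072598318826))
buttonbottom-ish (array([0.5397, 0.0308, 0.1396]), np.float64(0.0021293492285871262))
0.03 [301.0158 256.1236] [300.2753 294.6872]
0.04 [300.8079 253.323 ] [300.3039 291.4972]
0.05 [300.5973 250.4842] [300.3329 288.2505]
0.06 [300.3837 247.6063] [300.3625 284.9457]
foot px ('scene', 300.56285178236396, 248.74015748031496) ('side', 300.4109363419254, 286.6254996912477)
scene 0 292 306 216 227
scene 1 292 296 222 227
side 0 290 310 246 263
side 1 290 310 249 262
0.147 [298.3938 220.7921] [300.6439 253.4849]
0.127 [298.8734 227.2541] [300.5751 261.1789]
```

The red rim has not moved in either view (rows 227 and 262) and the force is about 0, so the tips are not yet pressing. I'll go on down in small steps, watching the force.

Emit:
{"method": "move_arm", "body": {
  "moves": [
    [0, 0, -2, 0],
    [0, 0, -4, 0],
    [0, 0, -4, 0]
  ]
}}

```text
clock: 3.78
position: [0.5398, 0.0302, 0.1362]
tool_rot: [-3.141, -0.0, 2.865]
force: [-0.7, -0.4, -0.2]
grip_width: 0.0002
finger_force: 0.0
```

```bash
cat > chk.py <<'E'
from h import *
np.set_printoptions(precision=4,suppress=True)
s=monitor.observe();print(s["clock"],s["position"],s["force"],s["joint_efforts"])
for n,box in(("scene",(280,200,320,245)),("side",(280,235,320,285))):
    im=grab_frame(n); x0,y0,x1,y1=box
    h=cv2.cvtColor(im,cv2.COLOR_BGR2HSV)
    m=cv2.inRange(h,(0,120,40),(8,255,255))[y0:y1,x0:x1]; ys,xs=np.where(m); print(n,xs.min()+x0,xs.max()+x0,ys.min()+y0,ys.max()+y0,len(xs))
E
python3 chk.py
```

```text
3.775 [0.5398 0.0302 0.1362] [-0.6724 -0.4265 -0.2415] [  0.0017 -81.3882   5.7201 -29.1039   0.0018  -0.073    0.0109]
scene 291 306 220 228 47
side 290 310 250 263 157
```

Emit:
{"method": "move_arm", "body": {
  "moves": [
    [0, 0, -2, 0],
    [0, 0, -4, 0],
    [0, 0, -4, 0]
  ]
}}

```text
clock: 4.25
position: [0.5399, 0.0302, 0.1324]
tool_rot: [3.142, 0.0, 2.865]
force: [0.4, 0.1, 2.2]
grip_width: -0.0003
finger_force: 0.9
```

```bash
cat >> chk.py <<'E'
    o=grab_frame(n)[190:310,250:350]; cv2.imwrite(f"pics/big_{n}.png",cv2.resize(o,(400,480),interpolation=2))
cv2.imwrite("pics/big.png",np.hstack([cv2.imread("pics/big_scene.png"),cv2.imread("pics/big_side.png")]))
E
python3 chk.py
```

```text
4.25 [0.5399 0.0302 0.1324] [0.4184 0.1017 2.2023] [ -0.0006 -80.9933   5.6888 -28.4949   0.0005  -0.0516   0.0079]
scene 291 306 223 229 40
side 290 310 251 264 153
```

View pics/big.png

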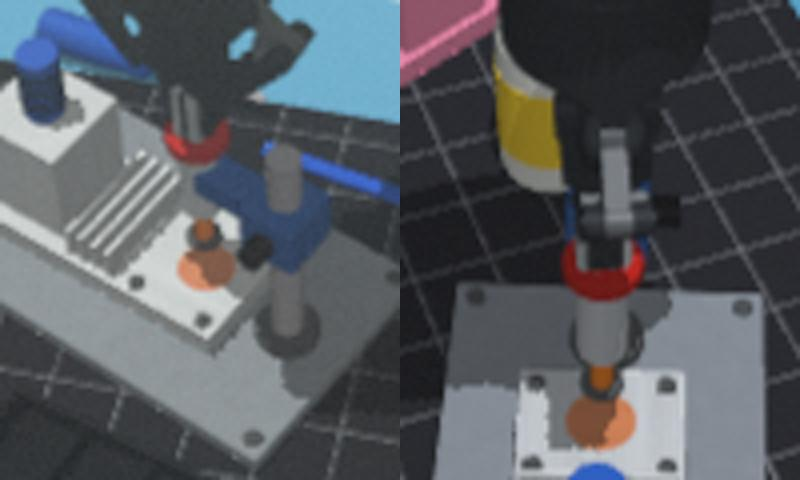

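The button has begun to move: the red rim is about 1 px lower and the force is 2.2 N. The foot, at scene (301,250) and side (300.5,286), is still clear of the spot. I'll go on down slowly.

Emit:
{"method": "move_arm", "body": {
  "moves": [
    [0, 0, -2, 0],
    [0, 0, -4, 0],
    [0, 0, -6, 0],
    [0, 0, -8, 0],
    [0, 0, -10, 0],
    [0, 0, -12, 0],
    [0, 0, -14, 0],
    [0, 0, -16, 0]
  ]
}}

```text
clock: 5.45
position: [0.5399, 0.0302, 0.1166]
tool_rot: [3.141, 0.0, 2.865]
force: [-2.0, -0.6, 7.6]
grip_width: -0.0001
finger_force: 3.7
```

```bash
python3 chk.py; cp pics/big.png pics/big2.png
python3 - <<'E'
from h import *
for z in(.147,.137,.127,.117,.107,.097): print(z,proj("scene",[.540,.030,z])[1],proj("side",[.540,.030,z])[1])
# dark/orange stem columns down the axis in side & scene
for n in("side","scene"):
    im=grab_frame(n); c=300 if n=="side" else 301
    r=range(262,305) if n=="side" else range(228,262)
    print(n,[(y,*im[y,c].tolist()) for y in r])
E
```

```text
5.45 [0.5399 0.0302 0.1166] [-1.9985 -0.59    7.6489] [ -0.0994 -79.8549   5.6086 -27.0228   0.0143  -0.4954  -0.0145]
scene 292 306 226 234 51
side 291 310 257 270 146
0.147 220.79213461031813 253.48487045278569
0.137 224.04657368108408 257.36890675237345
0.127 227.25408377010135 261.17893055880296
0.117 230.41567268432027 264.91703743049226
0.107 233.53231957871827 268.58524455517164
0.097 236.6049759673342 272.18549437962713
side [(262, 35, 32, 31), (263, 31, 30, 65), (264, 22, 24, 98), (265, 22, 25, 109), (266, 25, 29, 110), (267, 26, 29, 112), (268, 25, 27, 112), (269, 25, 27, 109), (270, 22, 25, 105), (271, 81, 78, 106), (272, 115, 110, 108), (273, 115, 111, 108), (274, 114, 111, 108), (275, 114, 111, 108), (276, 114, 111, 108), (277, 115, 111, 108), (278, 114, 111, 108), (279, 114, 111, 109), (280, 115, 112, 109), (281, 114, 111, 108), (282, 114, 110, 108), (283, 114, 111, 109), (284, 115, 111, 109), (285, 113, 110, 107), (286, 98, 103, 114), (287, 56, 86, 130), (288, 27, 77, 139), (289, 29, 77, 139), (290, 28, 78, 139), (291, 30, 77, 137), (292, 45, 68, 109), (293, 56, 54, 52
[... 218 characters left out ...]
, 189)]
scene [(228, 68, 69, 63), (229, 74, 75, 85), (230, 71, 69, 112), (231, 58, 59, 116), (232, 58, 57, 118), (233, 56, 56, 117), (234, 57, 58, 113), (235, 66, 66, 111), (236, 93, 93, 111), (237, 116, 110, 104), (238, 109, 85, 68), (239, 104, 73, 56), (240, 99, 70, 54), (241, 96, 69, 55), (242, 96, 71, 54), (243, 97, 72, 58), (244, 102, 91, 80), (245, 112, 111, 108), (246, 122, 123, 119), (247, 121, 122, 119), (248, 121, 122, 118), (249, 109, 114, 127), (250, 62, 90, 141), (251, 60, 89, 140), (252, 62, 91, 142), (253, 62, 90, 142), (254, 66, 84, 124), (255, 72, 71, 68), (256, 76, 76, 75), (257, 71, 80, 99), (258, 76, 94, 131), (259, 78, 98, 140), (260, 94, 123, 180), (261, 106, 140, 208)]
```

Run:
```python
from h import *
for z in(.03,.034,.038,.042,.046,.05):
    print(z,proj("side",[.5363,.0207,z]),proj("scene",[.5495,.033,z]))
```

```text
0.03 [300.206679   299.31055372] [301.27763933 259.75322164]
0.034 [300.21787908 298.04781239] [301.19510248 258.64129135]
0.038 [300.22915845 296.77613021] [301.11211581 257.52330109]
0.042 [300.24051797 295.4954119 ] [301.02867563 256.39920119]
0.046 [300.2519585 294.2055608] [300.94477821 255.26894142]
0.05 [300.2634809  292.90647887] [300.86041978 254.13247102]
```

The foot sole is still about 12 mm above the spot. I'll lower another 16 mm and check where it landed.

Emit:
{"method": "move_arm", "body": {
  "moves": [
    [0, 0, -2, 0],
    [0, 0, -4, 0],
    [0, 0, -6, 0],
    [0, 0, -8, 0],
    [0, 0, -10, 0],
    [0, 0, -12, 0],
    [0, 0, -14, 0],
    [0, 0, -16, 0]
  ]
}}

```text
clock: 6.75
position: [0.5399, 0.0302, 0.1006]
tool_rot: [3.141, 0.0, 2.865]
force: [-2.9, -0.2, 9.5]
grip_width: 0.0001
finger_force: 4.6
```

```bash
cat > foot.py <<'E'
from h import *
s=monitor.observe();print(s["clock"],s["position"],s["force"])
for n in("side","scene"):
    im=grab_frame(n); c=300 if n=="side" else 301
    r=range(268,305) if n=="side" else range(232,262)
    print(n,[(y,*im[y,c].tolist()) for y in r])
E
python3 foot.py
```

```text
6.75 [0.53988266 0.03018131 0.1006038 ] [-2.86389491 -0.20587619  9.47447536]
side [(268, 35, 33, 32), (269, 32, 31, 66), (270, 27, 28, 100), (271, 24, 28, 111), (272, 24, 27, 111), (273, 24, 27, 112), (274, 26, 29, 113), (275, 23, 26, 107), (276, 38, 40, 106), (277, 86, 84, 107), (278, 114, 112, 109), (279, 113, 110, 108), (280, 114, 111, 109), (281, 116, 112, 110), (282, 114, 111, 108), (283, 116, 112, 109), (284, 114, 110, 108), (285, 114, 111, 109), (286, 115, 111, 109), (287, 116, 112, 110), (288, 115, 112, 109), (289, 114, 111, 109), (290, 115, 111, 109), (291, 107, 108, 113), (292, 77, 96, 129), (293, 28, 77, 139), (294, 27, 78, 139), (295, 38, 73, 122), (296, 48, 59, 76), (297, 57, 55, 53), (298, 56, 54, 53), (299, 54, 66, 91), (300, 55, 77, 119), (301, 55, 77, 121), (302, 89, 96, 119), (303, 117, 114, 113), (304, 129, 126, 123)]
scene [(232, 65, 62, 57), (233, 69, 68, 63), (234, 78, 78, 84), (235, 76, 76, 106), (236, 64, 63, 116), (237, 56, 56, 117), (238, 59, 59, 120), (239, 56, 54, 111), (240, 68, 69, 112), (241, 97, 98, 114), (242, 119, 114, 108), (243, 109, 85, 70), (244, 104, 74, 56), (245, 97, 69, 55), (246, 94, 68, 51), (247, 95, 71, 55), (248, 96, 75, 64), (249, 107, 98, 91), (250, 120, 121, 118), (251, 121, 123, 120), (252, 121, 121, 119), (253, 112, 117, 121), (254, 85, 104, 133), (255, 60, 90, 141), (256, 60, 88, 142), (257, 63, 83, 125), (258, 70, 73, 76), (259, 71, 71, 71), (260, 84, 102, 140), (261, 109, 141, 210)]
```

The foot has landed: its rim is at row 299 in the side view, where contact is expected. The stem has gone in about 5 mm. Another 5 mm brings it to mid-travel; I'll hold there and then back off.

Emit:
{"method": "move_arm", "body": {
  "moves": [
    [0, 0, -2, 0],
    [0, 0, -4, 0],
    [0, 0, -5, 0],
    [0, 0, -5, 0],
    [0, 0, -5, 0],
    [0, 0, -5, 0],
    [0, 0, -5, 0]
  ]
}}

```text
clock: 7.72
position: [0.5399, 0.0302, 0.0955]
tool_rot: [3.142, 0.0, 2.865]
force: [-0.9, 0.4, 5.5]
grip_width: 0.0001
finger_force: 2.9
```

```bash
python3 foot.py
```

```text
7.725 [0.53988803 0.03019948 0.09554145] [-0.85271855  0.41326078  5.49895372]
side [(268, 39, 36, 33), (269, 38, 35, 33), (270, 35, 33, 30), (271, 30, 29, 79), (272, 27, 29, 111), (273, 25, 28, 111), (274, 22, 25, 111), (275, 27, 30, 113), (276, 24, 25, 111), (277, 25, 25, 106), (278, 34, 36, 103), (279, 85, 84, 104), (280, 113, 111, 108), (281, 114, 112, 109), (282, 114, 111, 108), (283, 115, 111, 109), (284, 115, 111, 108), (285, 114, 111, 108), (286, 114, 112, 109), (287, 115, 112, 109), (288, 116, 112, 110), (289, 116, 113, 110), (290, 115, 112, 109), (291, 115, 111, 109), (292, 114, 111, 108), (293, 97, 104, 117), (294, 54, 86, 131), (295, 35, 72, 120), (296, 50, 61, 77), (297, 57, 54, 52), (298, 56, 55, 54), (299, 54, 65, 91), (300, 56, 78, 120), (301, 56, 78, 122), (302, 90, 97, 120), (303, 117, 115, 113), (304, 118, 116, 113)]
scene [(232, 64, 62, 59), (233, 66, 65, 60), (234, 61, 58, 55), (235, 73, 72, 72), (236, 81, 81, 96), (237, 69, 69, 107), (238, 55, 55, 115), (239, 59, 58, 120), (240, 58, 56, 118), (241, 52, 53, 109), (242, 88, 86, 115), (243, 116, 114, 110), (244, 114, 100, 91), (245, 102, 72, 52), (246, 103, 74, 56), (247, 96, 70, 53), (248, 95, 68, 52), (249, 98, 72, 58), (250, 112, 97, 89), (251, 121, 121, 118), (252, 121, 121, 118), (253, 120, 121, 118), (254, 119, 120, 117), (255, 106, 112, 123), (256, 64, 91, 141), (257, 64, 85, 126), (258, 66, 69, 74), (259, 69, 69, 66), (260, 83, 102, 138), (261, 106, 140, 208)]
```

The foot is pushed in about 10.5 mm and its rim is still on the spot. Next I'll rise, move over the plug and open the gripper.

Emit:
{"method": "move_arm", "body": {
  "moves": [
    [0, 0, 10, 0],
    [0, 0, 40, 0],
    [0, 0, 80, 0],
    [0, 0, 110, 0],
    [-15, -35, 110, 0],
    [-30, -70, 110, 0],
    [-41, -97, 110, 0],
    [-41, -97, 110, 0],
    [-41, -97, 110, 0],
    [-41, -97, 110, 0]
  ]
}}

```text
clock: 9.07
position: [0.4991, -0.066, 0.2054]
tool_rot: [3.141, 0.0, 2.866]
force: [-0.4, 0.8, 0.6]
grip_width: -0.0003
finger_force: 0.0
```

Emit:
{"method": "move_arm", "body": {
  "moves": [
    [0, 0, 0, 0],
    [0, 0, 0, 0],
    [0, 0, 0, 0],
    [0, 0, 0, 0]
  ],
  "gripper": 0.65,
  "newtons": 30
}}

```text
clock: 9.57
position: [0.4988, -0.0668, 0.2054]
tool_rot: [-3.142, 0.0, 2.865]
force: [-0.7, 0.2, 0.2]
grip_width: 0.0557
finger_force: 0.0
```

```bash
python3 foot.py | cut -c1-700
python3 - <<'E'
from h import *
np.set_printoptions(precision=4,suppress=True)
s=monitor.observe(); im=grab_frame("wrist"); print(s["position"],s["grip_width"])
cv2.imwrite("pics/w4.png",im)
E
```

```text
9.575 [ 0.49883881 -0.06678364  0.20539252] [-0.66216973  0.19488943  0.23048318]
side [(268, 137, 131, 127), (269, 146, 141, 136), (270, 123, 119, 115), (271, 106, 101, 97), (272, 96, 91, 87), (273, 85, 81, 77), (274, 71, 68, 66), (275, 60, 57, 55), (276, 60, 56, 54), (277, 60, 57, 55), (278, 61, 57, 55), (279, 53, 49, 48), (280, 41, 37, 35), (281, 42, 38, 35), (282, 42, 38, 37), (283, 36, 34, 32), (284, 36, 31, 30), (285, 38, 35, 33), (286, 41, 37, 35), (287, 44, 40, 37), (288, 47, 43, 41), (289, 46, 42, 41), (290, 42, 38, 36), (291, 42, 38, 37), (292, 44, 42, 39), (293, 38, 34, 32), (294, 38, 35, 34), (295, 37, 35, 33), (296, 41, 38, 36), (297, 38, 36, 32), (298, 37, 34, 31), (299, 46, 59, 88), (300, 56, 78, 122), (301, 57, 81, 125), (302, 90, 98, 121), (303, 119, 117,
scene [(232, 62, 62, 116), (233, 58, 58, 115), (234, 60, 58, 116), (235, 62, 60, 118), (236, 57, 56, 114), (237, 60, 57, 116), (238, 62, 62, 129), (239, 66, 65, 155), (240, 66, 65, 155), (241, 61, 57, 111), (242, 87, 83, 113), (243, 118, 116, 111), (244, 115, 102, 91), (245, 104, 74, 57), (246, 101, 74, 56), (247, 98, 71, 56), (248, 96, 68, 55), (249, 100, 75, 58), (250, 112, 99, 89), (251, 121, 121, 118), (252, 121, 122, 118), (253, 123, 124, 121), (254, 121, 122, 118), (255, 106, 111, 122), (256, 63, 89, 138), (257, 61, 83, 123), (258, 69, 72, 76), (259, 72, 71, 68), (260, 82, 99, 136), (261, 106, 139, 207)]
[ 0.4988 -0.0668  0.2054] 0.055751657004170604
```

View pics/w4.png

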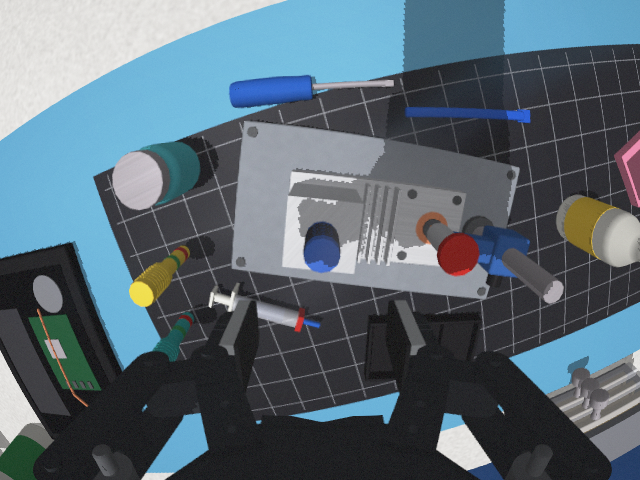

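The gauge stayed as set; the scene column profile is unchanged. In the wrist view the plug top is at (322,257), between the pads, whose tips are at about row 300. By size the pad tips sit about 15 mm behind the TCP. The contact height on the button agrees (TCP 0.136 against button 0.147, so about 11 mm behind when shut), so I'll use that measured value. Next is the centring check.

Run:
```python
from h import *
np.set_printoptions(precision=4,suppress=True)
s=monitor.observe(); im=cv2.imread("pics/w4.png"); h=cv2.cvtColor(im,cv2.COLOR_BGR2HSV)
m=cv2.inRange(h,(105,100,30),(130,255,255)); m[:, :295]=0; m[:,350:]=0; m[:215]=0; m[285:]=0
for y in range(222,276,4):
    xs=np.where(m[y])[0]
    if len(xs): print(y,xs.min(),xs.max(),(xs.min()+xs.max())/2,im[y,322])
W=Ro.from_euler("xyz",s["tool_rot"]).as_matrix()
for v in(252,255,258):
    p=wplane(s,322.3,v,.139); print(v,p,"tool",W.T@(p-s["position"]))
for n in(("scene",(250,185,275,225)),("side",(285,300,315,340))):
    x0,y0,x1,y1=n[1]; i=cv2.imread(f"pics/{n[0]}0.png"); k=cv2.inRange(cv2.cvtColor(i,cv2.COLOR_BGR2HSV),(105,100,30),(130,255,255))[y0:y1,x0:x1]
    for y in range(0,y1-y0,3):
        xs=np.where(k[y])[0]
        if len(xs): print(n[0],y+y0,xs.min()+x0,xs.max()+x0)
```

```text
222 319 324 321.5 [85 54 43]
226 311 311 311.0 [57 43 39]
230 314 314 314.0 [72 51 44]
234 314 314 314.0 [71 53 47]
238 310 331 320.5 [117  70  51]
242 307 335 321.0 [133  79  57]
246 305 337 321.0 [130  75  54]
250 304 338 321.0 [132  80  59]
254 304 339 321.5 [131  77  59]
258 305 339 322.0 [131  79  60]
262 305 337 321.0 [214 118  78]
266 308 335 321.5 [213 117  76]
270 313 329 321.0 [210 115  73]
252 [ 0.498  -0.0671  0.139 ] tool [ 0.0008 -0.0005  0.0664]
255 [ 0.4999 -0.0676  0.139 ] tool [-0.0013 -0.0005  0.0664]
258 [ 0.5019 -0.0682  0.139 ] tool [-0.0033 -0.0005  0.0664]
scene 194 260 271
scene 197 259 274
scene 200 255 274
scene 203 253 274
scene 206 254 263
scene 209 257 260
scene 215 260 260
scene 218 259 264
side 306 295 302
side 309 292 305
side 312 291 306
side 315 292 306
side 318 292 306
side 321 292 306
side 324 292 305
side 327 292 305
side 330 293 304
```

Centred to within 1 mm along the closing line. I'll descend with open fingers to TCP z ≈ 0.092, which should put the tips at about 0.10 against the tower top at 0.094.

Emit:
{"method": "move_arm", "body": {
  "moves": [
    [0, -0.5, -25, 0],
    [0, -0.5, -50, 0],
    [0, -0.5, -65, 0],
    [0, -0.5, -75, 0],
    [0, -0.5, -83, 0],
    [0, -0.5, -90, 0],
    [0, -0.5, -95, 0],
    [0, -0.5, -95, 0],
    [0, -0.5, -95, 0]
  ]
}}

```text
clock: 10.85
position: [0.4989, -0.0673, 0.1106]
tool_rot: [3.142, 0.0, 2.865]
force: [-1.2, 0.3, -0.2]
grip_width: 0.0553
finger_force: 0.0
```

Run:
```python
from h import *
s=monitor.observe(); print(s["clock"],s["position"],s["force"])
a=grab_frame("scene")[170:290,210:330]; b=grab_frame("wrist")[190:400,170:480]
cv2.imwrite("pics/g5.png",np.hstack([cv2.resize(a,(380,380),interpolation=2),cv2.resize(b,(420,380),interpolation=2)]))
```

```text
10.85 [ 0.49894978 -0.06731847  0.11060983] [-1.16351954  0.25822288 -0.24719323]
```

View pics/g5.png

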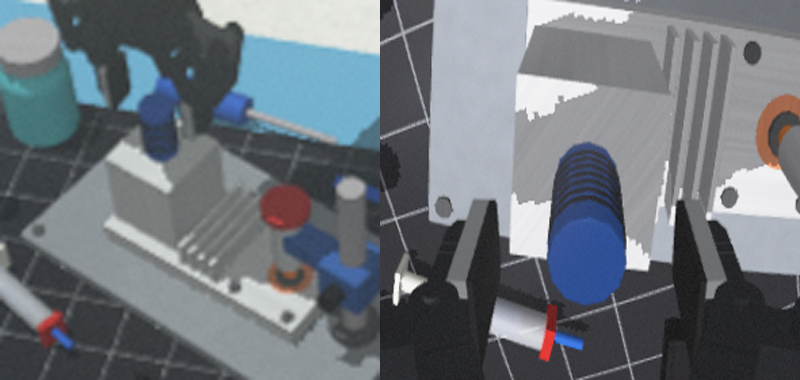

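Scene crop: the left fingertip is at (115,108), the right at (190,130), and the handle runs from (160,100) to (160,155). Wrist crop: the handle centre is at column 587, exactly midway between the pads at 497 and 677. I'll check the tip height before going further down.

Run:
```python
from h import *
np.set_printoptions(precision=4,suppress=True)
k=380/120
print("tips",210+115/k,170+108/k,210+190/k,170+130/k)
for z in(.10,.11,.12,.13): print(z,proj("scene",[.491,-.097,z]),proj("scene",[.507,-.037,z]))
s=monitor.observe(); c=camera_model("wrist")
# wrist: pad lower corner seen at crop (497,200),(680,202) -> px ; height if at tool y=+-0.0277
kx,ky=420/310,380/210
for u,v,y in((170+(497-380)/kx,190+200/ky,-.0277),(170+(680-380)/kx,190+202/ky,.0277)):
    o,d=wray(s,u,v); W=Ro.from_euler("xyz",s["tool_rot"]).as_matrix(); o,d=W.T@(o-s["position"]),W.T@d
    for yy in(y,-y):
        t=(yy-o[1])/d[1]
        if t>0: print("tool pt",o+t*d)
```

```text
tips 246.31578947368422 204.10526315789474 270.0 211.05263157894737
0.1 [248.5184 209.2496] [272.9814 218.988 ]
0.11 [247.9519 206.1172] [272.5748 215.8702]
0.12 [247.3776 202.9418] [272.1626 212.7088]
0.13 [246.7954 199.7225] [271.7446 209.503 ]
tool pt [ 0.0103 -0.0277 -0.0212]
tool pt [ 0.0103  0.0277 -0.0223]
```

Both views put the pad tips about 15–20 mm behind the TCP at this opening, so tip z ≈ 0.12–0.13. I'll go down another 21 mm, then close gently.

Emit:
{"method": "move_arm", "body": {
  "moves": [
    [0, 0, -6, 0],
    [0, 0, -12, 0],
    [0, 0, -17, 0],
    [0, 0, -21, 0],
    [0, 0, -21, 0],
    [0, 0, -21, 0]
  ]
}}

```text
clock: 11.7
position: [0.4989, -0.0673, 0.0895]
tool_rot: [-3.142, 0.0, 2.865]
force: [-0.3, -0.5, 0.4]
grip_width: 0.0556
finger_force: 0.0
```

Emit:
{"method": "move_arm", "body": {
  "moves": [
    [0, 0, 0, 0],
    [0, 0, 0, 0],
    [0, 0, 0, 0]
  ],
  "gripper": 0.33,
  "newtons": 30
}}

```text
clock: 12.08
position: [0.4989, -0.0673, 0.0895]
tool_rot: [3.142, 0.0, 2.865]
force: [0.5, 0.5, -0.8]
grip_width: 0.0282
finger_force: 0.0
```

Emit:
{"method": "move_arm", "body": {
  "moves": [
    [0, 0, 0, 0],
    [0, 0, 0, 0],
    [0, 0, 0, 0],
    [0, 0, 0, 0]
  ],
  "gripper": 0.1,
  "newtons": 30
}}

```text
clock: 12.58
position: [0.4989, -0.0672, 0.0895]
tool_rot: [3.141, 0.0, 2.865]
force: [-1.7, 0.4, 5.9]
grip_width: 0.0235
finger_force: 29.2
```

Gripped: opening 23.5 mm, 29 N. I'll draw up slowly.

Emit:
{"method": "move_arm", "body": {
  "moves": [
    [0, 0, 1, 0],
    [0, 0, 2, 0],
    [0, 0, 3, 0],
    [0, 0, 4, 0],
    [0, 0, 5, 0],
    [0, 0, 6, 0]
  ]
}}

```text
clock: 13.32
position: [0.4988, -0.0673, 0.0954]
tool_rot: [-3.142, -0.0, 2.865]
force: [-0.1, -0.3, -1.7]
grip_width: 0.023
finger_force: 29.4
```

Emit:
{"method": "move_arm", "body": {
  "moves": [
    [0, 0, 2, 0],
    [0, 0, 4, 0],
    [0, 0, 6, 0],
    [0, 0, 8, 0],
    [0, 0, 10, 0],
    [0, 0, 12, 0],
    [0, 0, 12, 0]
  ]
}}

```text
clock: 14.2
position: [0.4989, -0.0673, 0.1075]
tool_rot: [3.142, 0.0, 2.865]
force: [-0.5, 0.3, -2.2]
grip_width: 0.0232
finger_force: 29.4
```

Run:
```python
from h import *
s=monitor.observe(); print(s["clock"],s["position"],s["force"],s["moment"],s["grip_width"],s["finger_force"])
for n,box in(("scene",(225,180,300,260)),("side",(285,260,315,345))):
    im=grab_frame(n); h=cv2.cvtColor(im,cv2.COLOR_BGR2HSV); x0,y0,x1,y1=box
    for nm,lo,hi in(("green",(45,80,40),(85,255,255)),("blue",(105,120,40),(130,255,255))):
        m=cv2.inRange(h,lo,hi)[y0:y1,x0:x1]; ys,xs=np.where(m)
        print(n,nm,len(xs),(xs.min()+x0,xs.max()+x0,ys.min()+y0,ys.max()+y0) if len(xs) else "")
```

```text
14.2 [ 0.49890592 -0.06730381  0.10754791] [-0.46348126  0.31510337 -2.19437038] [-0.00318609 -0.02765266 -0.02033114] 0.02321924961207024 29.449536502361298
scene green 0 
scene blue 171 (np.int64(253), np.int64(288), np.int64(194), np.int64(214))
side green 0 
side blue 0
```

It moves freely; the force is just the plug's weight. I'll draw on to about 38 mm and look.

Emit:
{"method": "move_arm", "body": {
  "moves": [
    [0, 0, 2, 0],
    [0, 0, 4, 0],
    [0, 0, 6, 0],
    [0, 0, 8, 0],
    [0, 0, 10, 0],
    [0, 0, 12, 0],
    [0, 0, 14, 0],
    [0, 0, 16, 0],
    [0, 0, 18, 0],
    [0, 0, 20, 0],
    [0, 0, 20, 0],
    [0, 0, 20, 0]
  ]
}}

```text
clock: 15.8
position: [0.4988, -0.0673, 0.1274]
tool_rot: [-3.142, -0.0, 2.865]
force: [0.2, -0.5, -1.9]
grip_width: 0.0236
finger_force: 29.5
```

Run:
```python
from h import *
s=monitor.observe(); print(s["clock"],s["position"],s["force"],s["moment"],s["grip_width"],s["finger_force"])
a=grab_frame("scene"); w=grab_frame("wrist"); d=grab_frame("side")
print([ (y,*a[y,259].tolist()) for y in range(188,222)]); print([(y,*a[y,301].tolist()) for y in range(250,262)])
cv2.imwrite("pics/f6.png",np.hstack([cv2.resize(a[170:280,215:325],(400,400),interpolation=2),cv2.resize(w[170:370,220:420],(400,400),interpolation=2)]))
```

```text
15.8 [ 0.49880634 -0.06731204  0.12735501] [ 0.20589786 -0.47586612 -1.93789565] [ 0.02616614  0.04515034 -0.01050583] 0.02362169373023223 29.453208446502686
[(188, 65, 65, 59), (189, 67, 65, 60), (190, 72, 68, 62), (191, 74, 68, 59), (192, 82, 70, 62), (193, 93, 72, 62), (194, 91, 71, 61), (195, 90, 77, 71), (196, 89, 76, 70), (197, 77, 67, 60), (198, 79, 68, 60), (199, 71, 63, 55), (200, 83, 67, 56), (201, 95, 71, 60), (202, 81, 66, 56), (203, 84, 64, 54), (204, 87, 67, 54), (205, 76, 64, 54), (206, 87, 68, 55), (207, 105, 74, 58), (208, 113, 81, 66), (209, 104, 93, 87), (210, 106, 104, 105), (211, 106, 104, 102), (212, 107, 105, 104), (213, 106, 104, 103), (214, 97, 101, 92), (215, 78, 98, 66), (216, 74, 97, 62), (217, 86, 99, 80), (218, 104, 104, 104), (219, 120, 120, 118), (220, 167, 169, 165), (221, 207, 209, 204)]
[(250, 112, 99, 89), (251, 121, 123, 119), (252, 122, 123, 120), (253, 121, 122, 118), (254, 120, 122, 118), (255, 108, 114, 126), (256, 64, 90, 138), (257, 62, 83, 124), (258, 71, 74, 75), (259, 67, 65, 63), (260, 70, 75, 91), (261, 84, 108, 157)]
```

View pics/f6.png

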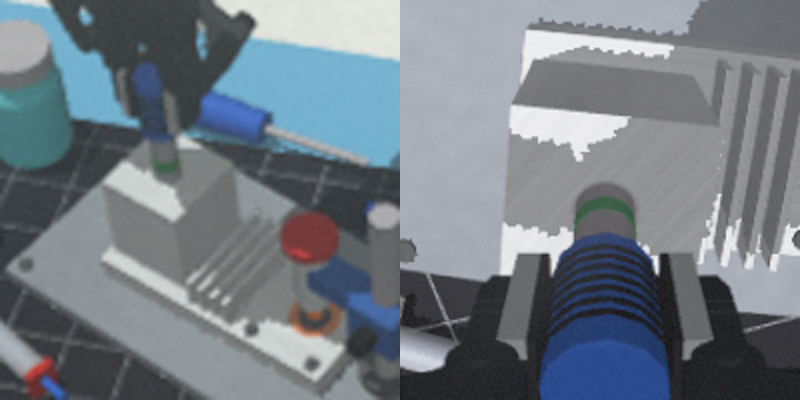

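The picture shows the green band fully out, with bare steel below it and no red, and the plug centred between the pads. The gauge profile is unchanged and the arm is still, so I'll hand in.

```bash
python3 -c "
from h import *
print(bot.job_done())"
```

```text
the job is handed in; nothing more can be done
None
```

The job is handed in, though no verdict came back: by camera measurement the gauge foot stands on the copper spot, pushed in about 10 mm, and the gripper holds the blue plug still, drawn out about 38 mm with the green band in full view and the red band still hidden.

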